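# Shut down the roller warmer: timer back to zero, lid closed

### The arm

A 6-joint arm with a two-finger parallel gripper is mounted at the origin on the work surface. World frame = base frame: x ahead of the robot, y to its left, z up, the work surface at z = 0. Lengths are in m, angles in rad, forces in N, time in s.
With the tool pointing down it reaches from about 0.3 to 0.85 m from the base axis. Payload 5.4 kg.
Tool frame: the origin (TCP) lies midway between the tips of the shut fingers; the grasp point (between the pads) lies 19 mm behind it (hold_point_z is the z of the grasp point in the tool frame, in m); z points along the fingers, x is the direction in which the jaws open and shut, and the axes are right-handed (so a half turn about z gives the same grasp; the last joint's range is limited). The gripper opens to 85 mm and grips with 20 to 120 N. Pads are 22 mm wide; open, the fingers measure 114 mm over their backs; the gripper's body (76 mm by 85 mm) begins 54 mm behind the grasp point. The pads swing forward as they close: fully open they stand 13 mm farther back than shut.
Start: joints at [-1.408, 0.158, 1.597, -0, 1.386, -0.21], TCP at [0.209, -0.535, 0.231] pointing down, gripper open.
Joint ranges: [-2.91, 2.91], [-0.94, 2.29], [0.18, 2.7], [-1.29, 4.43], [0.17, 2.64], [-3, 3]. Speed limits (rad/s): [2.57, 2.57, 3.14, 3.14, 3.14, 3.14].

### API

Orientations are given as a rotation vector (axis times angle).
In Python, from plant import * gives the robot as it stands.
- The arm moves only by the tool step_arm, never from a script. Its argument "targets" is a list of rows, each a list of 5 numbers: the shift along the tool's x, y, z in m, then the turn about the tool's z in degrees, then the closure, from 0 (fully open) to 1 (shut). A call has 1 to 5 rows; each row is the pose to reach, as a shift and turn from the pose measured when the call began, along the tool's axes at that moment; what a row does not reach only later rows make up. A row lasts 1/12 s, in which the tool goes at most 41.7 mm and 7.16 degrees, less where a joint would pass 70% of its speed; a pose out of reach is approached as far as the arm can. A call with a gripper value outside its range is refused whole. The fingers move at their own pace and stop on an object; "newtons" is the grip in N (left out, the last holds). Time passes only in rows, so rows that repeat a pose let the fingers close. It gives the time, the measured TCP pose, the force and the opening at its end, in the units of the state.
- get_state(): the state, without advancing time (a new reading comes with each control period).
- grab_frame(name): name is "scene" or "side" or "wrist"; returns the picture (420x560x3 uint8, red, green, blue); there is no depth.
- camera_model(name): a dict with "mtx" (3x3 intrinsics, pixels), "k1" (the pictures are not rectified: a ray, as slopes to the right and down, at radius r is drawn at 1 + k1 r^2 times it, then the intrinsics apply), "origin" and "rotation" of the camera in the world. Camera axes: x right, y down, z forward; pixel columns grow to the right and rows downward; lengths in m; the calibration is good to about 2 mm. A picture is of the moment at which its call begins: read the wrist's pose just before it. camera_model takes no time and is no camera call; for the wrist camera it gives the pose at the moment of the call.
- job_done(): hands the job in, once; it reports no verdict.
Trained networks look in the newest picture that a camera, given by its name, has taken for a name from the list of things; names that differ only in an ending like _2 or _b are one class to them, and where a whole thing is asked for, a point or a joint stands for the part that bears it (a point fixed in the world has none). Each returns a list of dicts, best first, with "confidence" (0 to 1); they miss things now and then, are a little off and sometimes report something else, mostly with a low value. They report only what shows in the picture. A call takes as long as a camera call.
- regions_of(camera, name): "region" (420x560 bool, what is visible of it) and "location" ([column, row] in pixels, amid what is visible of it).
The state is a dict: "clock": time; "joints": joint angles; "joint_vel": joint speeds; "joint_torque": joint torques, N m; "ee_pos": TCP position; "tool_rot": TCP orientation; "force": force on the tool from outside, world axes, zero at the start; "torque": the same for the moment, N m; "opening": finger opening in m.
Only numpy, scipy, OpenCV 4.12 (cv2) and the standard library are available. Lean on these libraries where they do the work, as an engineer would, in place of code of your own. Each camera call takes 0.05 s, during which the arm holds its last target. There are 200 camera calls.

### The job

The hair-roller warmer was left running with its lid up. Turn its timer knob counter-clockwise all the way back to its zero stop, then push the lid fully shut; leave the bottles, rollers and brush around it as they are.

Things in the scene. Friction and masses are not known exactly. Their poses are not given: they have to be found in the camera images.
- warmer: white box fixed to the table, 260 deep (x) x 200 wide (y) x 126 mm high, lid shut. Origin: centre of its underside; z up, front at -x, roughly facing the robot. Front part: a console face rising away from the robot at 28 degrees, from 55 mm high at x = -130 to 119 mm at x = -10 mm; the timer's axis stands square on it at (-70, 0, 87) mm. Behind: the roller chamber, x = -10 to 130 mm, with its lid
- timer (a joint): timer knob angle, rad: 0 = at its zero stop, grows clockwise (seen facing the dial) to 4.8. At 0 the nose points straight up the slope, next to a small steel stop post (9 mm high, 45 mm from the axis) on the face. It has some drag (0.12 N m) and stays where it is left; turn it counter-clockwise to get back to zero
- timer_grip (a point): point on the timer knob's axis, 34 mm off the sloping face, inside its bar grip. Axes: z out of the face along the knob's axis (28 degrees from vertical, leaning to the warmer's front), x along the bar to the nose. Black knob: round skirt 68 mm across, 10 mm high, with a bar 62 mm long, 18 mm wide, standing from 10 to 44 mm off the face
- timer_nose (a point): tip of the knob's pointed nose, 39 mm from the axis, 18 mm off the face; a thin white line on top of the bar is on the nose's side. Dial marks on the face run clockwise from zero
- lid (a joint): lid angle in rad: 0 = shut flat on the rim of the chamber, grows as it opens upward, to 1.4. Its hinge is stiff (about 0.3 N m): it stays where it is left and must be pushed down
- lid_edge (a point): middle of the lid's free (right, -y) edge, on its upper face. The lid is a white plate 204 mm from hinge to edge, 140 mm wide, 8 mm thick, with a grey tab 70 mm wide that sticks out 8 mm past the edge; shut, its top is 126 mm above the table
- lid_hinge (a point): middle of the lid's hinge line, which runs along the warmer's x on the chamber's left rim: at (60, 100, 118) mm in the warmer's frame; the lid's underside passes through it
- roller_a: a hair roller standing on end: grey plastic barrel 50 mm across, 139 mm tall with a domed knob on top. Origin: centre of its underside; z up. Only in the way: leave it standing as it is
- roller_b: a second, identical standing roller, 50 mm across, 139 mm tall. Origin: centre of its underside; z up. Only in the way: leave it standing as it is
- lotion: a white bottle with black cap, 56 mm across, 170 mm tall, standing. Origin: centre of its underside; z up. Only in the way: leave it standing as it is
- cream_jar: a low white jar 70 mm across, 55 mm tall. Origin: centre of its underside; z up. Only in the way: leave it standing as it is
- foundation: a slim amber glass bottle with a metal cap, 34 mm across, 105 mm tall, standing. Origin: centre of its underside; z up. Only in the way: leave it standing as it is
- paddle_brush: a flat black paddle hairbrush lying down, 200 mm long, 60 mm wide, 23 mm high, head to its +x. Origin: under its middle; z up. Only in the way: leave it as it is

How it is judged:
On the way, in this order (a step that is already met when the one before it is completed fails the run):
1. the timer knob is back at its zero stop while the lid is still up (value of joint timer below 0.07 rad and value of joint lid above 0.3 rad), for 0.2 s.
2. the lid is shut (value of joint lid below 0.05 rad), for 0.2 s.
At the end, for the whole second after the job is handed in: the timer knob is at its zero stop (within 0.07 rad, 4 degrees) and the lid is shut (within 0.05 rad, 3 degrees) (value of joint timer below 0.07 rad and value of joint lid below 0.05 rad); the robot touches nothing.
It fails at once if a bystander (roller, bottle, jar, brush) is shifted by more than 30 mm or knocked over (distance of any of roller_a, roller_b, lotion, cream_jar, foundation, paddle_brush from where it was at the start of the episode above 0.03 m or angle between any of roller_a, roller_b, lotion, cream_jar, foundation, paddle_brush's own z axis and vertical above 0.5 rad).
It also fails if it takes over 69 s, if anything falls off the work surface, if the arm or the gripper's body presses on something with over 40 N, if the wrist force passes 120 N, or if a joint passes its speed limit or range.

## Working session

There is one attempt and no reset: what is moved stays moved. The work goes in short steps, Python scripts to look and compute and a tool call to move; the robot and the scene stay as the last step left them, time stands still between calls to the robot, and variables do not carry over. Pictures are saved under pics/ and viewed, about 8 in all and at most 12, crops included, and the job is handed in when it is done.

Besides the shell and the picture viewer there is one more tool, called after "Call:" as name(argument=value, ...) on one line, values as JSON. step_arm: Moves the arm, as the interface text tells. Its arguments: {"type":"object","properties":{"targets":{"type":"array"},"newtons":{"type":"number"}},"required":["targets"]}

```bash
ls; mkdir -p pics
python3 - <<'E'
from plant import *
import cv2
s=get_state();print(s)
for n in("scene","side"):
    f=grab_frame(n);cv2.imwrite(f"pics/{n}0.png",f[...,::-1])
    c=camera_model(n);print(n,c)
E
```

```text
pics
{'clock': 0.0, 'joints': array([-1.40806448e+00,  1.59043830e-01,  1.59824795e+00, -3.89484615e-05,
        1.38620350e+00, -2.10105021e-01]), 'joint_vel': array([ 0.00108139,  0.0024293 ,  0.00077296, -0.00236843,  0.00177651,
       -0.00065633]), 'joint_torque': array([ 1.39846243e-04, -3.96008027e+01, -3.31425583e+01, -1.93860678e-04,
        8.58556858e-03, -1.03591461e-06]), 'ee_pos': array([ 0.20931442, -0.53489465,  0.23031196]), 'tool_rot': array([-2.59356724e+00,  1.77045920e+00,  2.10525076e-03]), 'force': array([ 0.24468176, -1.14492981, -0.30616531]), 'torque': array([-0.04122301, -0.00085248, -0.00252614]), 'opening': 0.08553867777254917}
scene {'mtx': array([[432.11306642,   0.        , 284.83047902],
       [  0.        , 432.11306642, 202.69882641],
       [  0.        ,   0.        ,   1.        ]]), 'k1': -0.11562737126807682, 'origin': array([ 1.00186935e+00, -8.27831839e-04,  8.03650123e-01]), 'rotation': array([-1.98325035, -1.86723675,  0.48112059])}
side {'mtx': array([[468.92824905,   0.        , 284.71365506],
       [  0.        , 468.92824905, 208.45603659],
       [  0.        ,   0.        ,   1.        ]]), 'k1': 0.021059536937872853, 'origin': array([0.51565987, 0.86487929, 0.65419417]), 'rotation': array([-0.15992157,  2.70421941, -1.48277147])}
```

View pics/scene0.png

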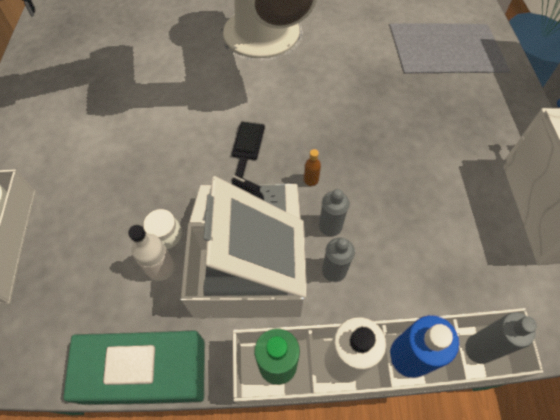

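View pics/side0.png

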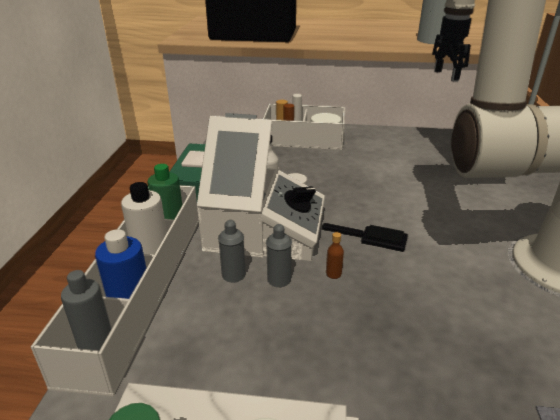

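The scene view shows the warmer at about (245,245), the knob hidden partly behind the lid near (247,188), jar (160,228), lotion (150,250), brush (245,150), foundation (313,168) and rollers (335,212) and (338,258). The side view shows the knob at (300,198) and the lid open. I'll zoom both.

```bash
cat > h.py <<'E'
import numpy as np, cv2
from scipy.spatial.transform import Rotation as R
from scipy.optimize import least_squares
from plant import *
def proj(c,P):
    P=np.atleast_2d(P); Rm=np.array(R.from_rotvec(c['rotation']).as_matrix())
    q=(P-c['origin'])@Rm; s=q[:,:2]/q[:,2:]; s=s*(1+c['k1']*(s**2).sum(1,keepdims=True))
    return s*c['mtx'][0,0]+c['mtx'][:2,2]
def ray(c,uv):
    d=(np.array(uv,float)-c['mtx'][:2,2])/c['mtx'][0,0]; s=d.copy()
    for _ in range(20): s=d/(1+c['k1']*(s@s))
    return R.from_rotvec(c['rotation']).apply([*s,1.])
def onz(c,uv,z):
    d=ray(c,uv); return c['origin']+d*(z-c['origin'][2])/d[2]
def tw(p,P): # warmer(x,y,yaw)->world
    a=p[2]; P=np.atleast_2d(P); return np.c_[P[:,0]*np.cos(a)-P[:,1]*np.sin(a)+p[0],P[:,0]*np.sin(a)+P[:,1]*np.cos(a)+p[1],P[:,2]]
E
python3 - <<'E'
from h import *
a=cv2.imread('pics/scene0.png')[110:320,120:370];b=cv2.imread('pics/side0.png')[105:295,180:420]
cv2.imwrite('pics/z.png',np.vstack([cv2.resize(x,(720,y),interpolation=cv2.INTER_CUBIC) for x,y in((a,605),)])[:600])
cv2.imwrite('pics/z2.png',cv2.resize(b,(720,570),interpolation=cv2.INTER_CUBIC))
H={'roller_a':.139,'lotion':.17,'cream_jar':.055,'foundation':.105,'paddle_brush':.023,'warmer':.1,'timer_nose':.1,'timer_grip':.12,'lid_edge':.2}
for cam in('scene','side'):
    c=camera_model(cam)
    for n in H:
        for r in regions_of(cam,n)[:3]:
            print(cam,n,round(r['confidence'],2),np.round(r['location'],1),r['region'].sum(),np.round(onz(c,r['location'],H[n]/2),3))
E
```

```text
scene roller_a 0.77 [330.1 210.5] 1019 [0.613 0.116 0.07 ]
scene roller_a 0.69 [339.5 260.1] 1114 [0.716 0.122 0.07 ]
scene lotion 0.58 [148.6 251.4] 1578 [ 0.686 -0.224  0.085]
scene cream_jar 0.68 [253.1 240.3] 8490 [ 0.648 -0.036  0.027]
scene cream_jar 0.61 [161.6 227.8] 943 [ 0.611 -0.219  0.027]
scene foundation 0.86 [313.6 170.6] 472 [0.508 0.095 0.052]
scene foundation 0.72 [249.7 237. ] 8438 [ 0.652 -0.041  0.052]
scene paddle_brush 0.9 [244.7 147.3] 994 [ 0.409 -0.05   0.012]
scene warmer 0.83 [239.8 248.8] 15409 [ 0.675 -0.061  0.05 ]
scene timer_nose 0.73 [250.2 184.2] 407 [ 0.532 -0.038  0.05 ]
scene timer_nose 0.34 [242.3 252.4] 15794 [ 0.682 -0.056  0.05 ]
scene timer_grip 0.77 [248.7 185.8] 366 [ 0.542 -0.04   0.06 ]
scene timer_grip 0.68 [254.7 238.1] 8446 [ 0.659 -0.031  0.06 ]
scene lid_edge 0.76 [251.9 241.3] 8481 [ 0.683 -0.035  0.1  ]
side roller_a 0.98 [275.7 255.5] 1316 [0.618 0.131 0.07 ]
side roller_a 0.76 [231.5 257.3] 1324 [0.705 0.147 0.07 ]
side lotion 0.73 [270. 159.] 241 [ 0.686 -0.263  0.085]
side foundation 0.67 [336.6 257.1] 586 [0.496 0.099 0.052]
side paddle_brush 0.59 [377.7 235. ] 1180 [ 0.401 -0.047  0.011]
side timer_nose 0.74 [296.3 199.9] 594 [ 0.6   -0.118  0.05 ]
side timer_grip 0.84 [299.5 196.2] 588 [ 0.593 -0.12   0.06 ]
side timer_grip 0.57 [247.8 195. ] 11810 [ 0.72  -0.111  0.06 ]
side timer_grip 0.18 [232.6 163.6] 6127 [ 0.792 -0.272  0.06 ]
side lid_edge 0.81 [234.6 163.6] 6067 [ 0.768 -0.196  0.1  ]
```

View pics/z.png

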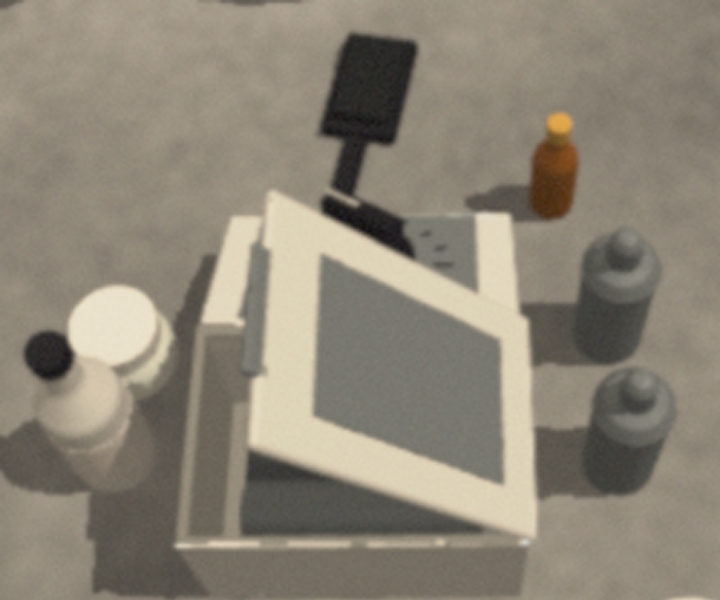

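View pics/z2.png

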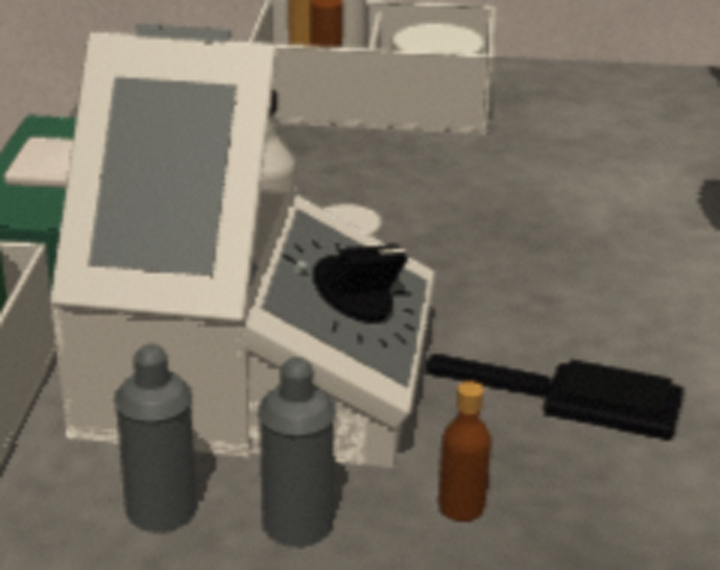

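```bash
cat >> h.py <<'E'
S=np.sin(np.radians(28));C=np.cos(np.radians(28))
U=np.array([C,0,S]);N=np.array([-S,0,C]);A=np.array([-.07,0,.087])
def knob(t,r,h): return A+h*N+r*(np.cos(t)*U+np.sin(t)*np.array([0,-1,0]))
def lidp(l,x,r,h=0): return np.array([x,.1-r*np.cos(l)+h*np.sin(l)*1,.118+r*np.sin(l)+h*np.cos(l)])
E
python3 - <<'E'
from h import *
cs,cd=camera_model('scene'),camera_model('side')
sc=lambda u,v:(120+u/2.88,110+v/2.881); sd=lambda u,v:(180+u/3,105+v/3)
obs=[]
fixed=[(cs,sc(180,545),(.13,-.1,.118)),(cs,sc(528,543),(.13,.1,.118)),(cs,sc(233,217),(-.13,-.1,.055)),(cs,sc(510,212),(-.13,.1,.055)),(cs,sc(203,325),(-.01,-.1,.119)),
(cd,sd(68,437),(.13,.1,0)),(cd,sd(404,409),(-.13,.1,.055)),(cd,sd(433,270),(-.13,-.1,.055)),(cd,sd(298,198),(-.01,-.1,.119)),(cd,sd(247,322),(-.01,.1,.119))]
lid=[(cs,sc(272,193),-.01,.204,.008),(cs,sc(252,445),.13,.204,.008),(cd,sd(92,35),.13,.204,.008),(cd,sd(272,45),-.01,.204,.008)]
kn=[(cs,sc(326,193),.031,.044),(cd,sd(405,247),.031,.044)]
f=lambda p:np.concatenate([(proj(c,tw(p,P))-uv).ravel() for c,uv,P in fixed]+[(proj(c,tw(p,lidp(p[3],x,r,h)))-uv).ravel() for c,uv,x,r,h in lid]+[(proj(c,tw(p,knob(p[4],r,h)))-uv).ravel() for c,uv,r,h in kn])
o=least_squares(f,[.65,-.03,0,.8,2],loss='soft_l1')
print(np.round(o.x,4));print(np.round(f(o.x).reshape(-1,2),1).tolist())
p=o.x
print('axis pt',tw(p,knob(0,0,.034)),'nose',tw(p,knob(p[4],.039,.018)),'lid edge',tw(p,lidp(p[3],.06,.204,.008)))
E
```

```text
[ 0.6637 -0.0456 -0.0448  0.8122  2.1972]
[[-0.7, 0.4], [1.1, -0.1], [-0.8, -1.1], [1.0, -0.6], [-1.5, -0.1], [-0.7, 0.7], [2.6, 1.9], [1.2, 0.5], [-1.5, -2.1], [-1.0, 0.6], [-0.5, -1.5], [-0.1, 0.8], [-1.3, -0.9], [1.6, -0.1], [0.1, -0.2], [-1.1, 0.6]]
axis pt [[ 0.57778231 -0.04178772  0.11702022]] nose [[ 0.56370464 -0.07278334  0.09215878]] lid edge [[ 0.72205314 -0.08281404  0.27156333]]
```

Fit residuals are about 1–2 px: warmer at (0.664, -0.046), yaw -2.6°, lid at 0.81 rad, knob at about 2.2 rad. I'll straddle the bar with both fingers, centred on the knob axis, which keeps the gripper body clear of the lid.

```bash
cat >> h.py <<'E'
def go(xyz,az=None):
    s=get_state(); M=R.from_rotvec(s['tool_rot']).as_matrix(); a=np.degrees(np.arctan2(M[1,0],M[0,0]))
    print('t',round(s['clock'],2),'pos',np.round(s['ee_pos'],4),'az',round(a,1),'tilt',round(np.degrees(np.arccos(-M[2,2])),2),'F',np.round(s['force'],1),'T',np.round(s['torque'],2),'open',round(s['opening'],4),'q',np.round(s['joints'],2))
    d=M.T@(np.array(xyz)-s['ee_pos']); print('shift',np.round(d,4),'turn',None if az is None else round(-((az-a+180)%360-180),1))
E
python3 -c "
from h import *
go([.56,-.042,.27],-35)"
```

```text
t 1.0 pos [ 0.2094 -0.5355  0.2313] az -68.6 tilt 0.0 F [ 0.4 -1.2 -0.3] T [-0.01  0.01  0.02] open 0.0854 q [-1.41  0.16  1.6   0.    1.39 -0.21]
shift [-0.3319 -0.5062 -0.0387] turn -33.6
```

Call:
step_arm(targets=[[-0.022, -0.034, -0.039, -7, 0.3], [-0.044, -0.067, -0.039, -14, 0.3], [-0.067, -0.101, -0.039, -21, 0.3], [-0.089, -0.135, -0.039, -28, 0.3], [-0.11, -0.168, -0.039, -33.6, 0.3]])

```text
clock: 1.42
ee_pos: [0.3236, -0.3745, 0.2708]
tool_rot: [2.997, -0.938, 0.002]
force: [1.3, -0.5, -1.9]
opening: 0.0596
```

```bash
python3 -c "
from h import *
go([.56,-.042,.27],-35)"
```

```text
t 1.42 pos [ 0.3236 -0.3745  0.2708] az -34.8 tilt 0.07 F [ 1.3 -0.5 -1.9] T [ 0.02 -0.06  0.03] open 0.0596 q [-1.1  -0.08  1.76  0.    1.46 -0.5 ]
shift [ 0.0047 -0.408   0.0007] turn 0.2
```

Call:
step_arm(targets=[[0.0005, -0.041, 0, 0, 0.5], [0.001, -0.082, 0, 0, 0.5], [0.0015, -0.123, 0, 0, 0.5], [0.002, -0.164, 0, 0, 0.5], [0.0025, -0.204, 0, 0, 0.5]])

```text
clock: 1.83
ee_pos: [0.4428, -0.2064, 0.2711]
tool_rot: [2.997, -0.938, 0.003]
force: [0.1, -0.8, -0.3]
opening: 0.0428
```

Call:
step_arm(targets=[[0.0005, -0.041, 0, 0, 0.5], [0.001, -0.082, 0, 0, 0.5], [0.0015, -0.123, 0, 0, 0.5], [0.002, -0.164, 0, 0, 0.5], [0.0025, -0.204, 0, 0, 0.5]])

```text
clock: 2.25
ee_pos: [0.5621, -0.038, 0.2712]
tool_rot: [2.997, -0.937, 0.004]
force: [0.2, -1.5, 0.6]
opening: 0.0428
```

Run:
```python
from h import *
go([.578,-.042,.2],-35)
c=camera_model('wrist');f=grab_frame('wrist').copy()
p=[.6637,-.0456,-.0448,.8122,2.1972]
for P in [knob(0,0,.044),knob(p[4],.031,.044),knob(p[4],.039,.018),knob(p[4],-.031,.044),A+.045*U+.009*N,np.array([-.13,.1,.055]),np.array([-.13,-.1,.055])]:
    u=proj(c,tw(p,P))[0];print(np.round(u,1),np.round(tw(p,P),3));
    if 0<u[0]<560 and 0<u[1]<420: cv2.circle(f,tuple(int(v) for v in np.round(u)),3,(255,0,0),1)
cv2.imwrite('pics/w1.png',f[...,::-1])
```

```text
t 2.25 pos [ 0.5621 -0.038   0.2712] az -34.7 tilt 0.15 F [ 0.2 -1.5  0.6] T [-0.03 -0.01 -0.07] open 0.0428 q [-0.28  0.1   1.58 -0.    1.46  0.32]
shift [ 0.0151 -0.0058  0.0712] turn 0.3
[285.1 191.9] [[ 0.573 -0.042  0.126]]
[284.3 217.9] [[ 0.556 -0.066  0.117]]
[292.9 211.2] [[ 0.564 -0.073  0.092]]
[286.  162.7] [[ 0.59  -0.017  0.134]]
[334.  159.6] [[ 0.629 -0.044  0.116]]
[207.1 121.3] [[0.538 0.06  0.055]]
[297.8 256.8] [[ 0.529 -0.14   0.055]]
```

View pics/w1.png

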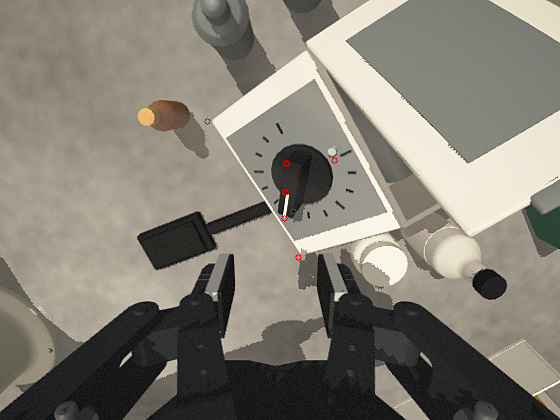

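The overlay agrees with the wrist view to a few px: white line from (287,192) to (284,217), as predicted, and the stop post at (332,152). Next I centre on the axis and descend.

Call:
step_arm(targets=[[0.007, -0.003, 0.035, 0, 0.6], [0.0145, -0.007, 0.07, 0, 0.6], [0.0145, -0.007, 0.1, 0, 0.6], [0.0145, -0.007, 0.1, 0, 0.6], [0.0145, -0.007, 0.1, 0, 0.6]])

```text
clock: 2.72
ee_pos: [0.5798, -0.0341, 0.1695]
tool_rot: [-2.997, 0.929, 0.002]
force: [0.3, -0.7, 0.7]
opening: 0.0343
```

Run:
```python
from h import *
go([.578,-.041,.11],-35)
c=camera_model('wrist');f=grab_frame('wrist').copy()
cv2.imwrite('pics/w2.png',f[...,::-1])
```

```text
t 2.72 pos [ 0.5798 -0.0341  0.1695] az -34.5 tilt 0.24 F [ 0.3 -0.7  0.7] T [-0.04 -0.07 -0.01] open 0.0343 q [-0.27  0.23  1.64  0.    1.27  0.33]
shift [0.0026 0.0069 0.0595] turn 0.5
```

View pics/w2.png

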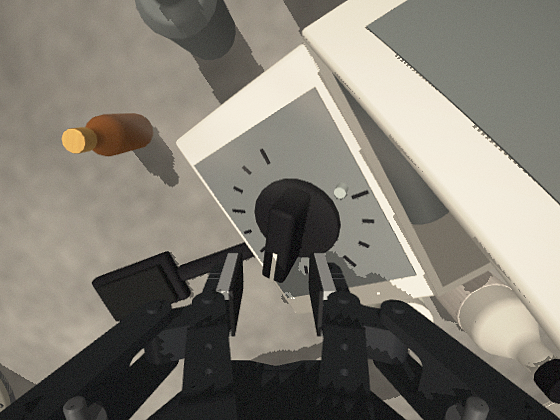

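Run:
```python
from h import *
c=camera_model('wrist')
p=[.6637,-.0456,-.0448,.8122,2.1972]
# post top, line tip, line start(?), front-left corner, skirt left/right extremes centre
obs=[((340,190),A+.045*U+.009*N),((178,142),np.array([-.13,.1,.055])),((297,217),A+.01*N)]
for uv,P in obs: print(uv,np.round(proj(c,tw(p,P))[0],1))
print('tip',np.round(proj(c,tw(p,knob(p[4],.031,.044)))[0],1),'axis top',np.round(proj(c,tw(p,knob(0,0,.044)))[0],1))
def f(q):
    return np.r_[np.concatenate([proj(c,tw(q,P))[0]-uv for uv,P in obs]),proj(c,tw(q,knob(q[3],.031,.044)))[0]-(266,277),2*(q[2]+.045)*100]
o=least_squares(f,[.6637,-.0456,-.0448,2.2]);print(o.x,np.round(f(o.x),1));print(tw(o.x,knob(0,0,.034)))
```

```text
(340, 190) [339.4 203.4]
(178, 142) [167.3 143.2]
(297, 217) [287.5 222.6]
tip [269.  281.7] axis top [269.  249.7]
[ 0.67012243 -0.04362181 -0.03257306  2.40934944] [ 6.4  6.5 -6.4 -2.8 -3.3 -0.   1.8 -3.8  2.5]
[[ 0.584206   -0.04082226  0.11702022]]
```

Run:
```python
import cv2
a=cv2.imread('pics/w2.png')[125:305,160:400]
cv2.imwrite('pics/w2z.png',cv2.convertScaleAbs(cv2.resize(a,(800,600),interpolation=cv2.INTER_CUBIC),alpha=1.8,beta=30))
```

```text
(no output)
```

View pics/w2z.png

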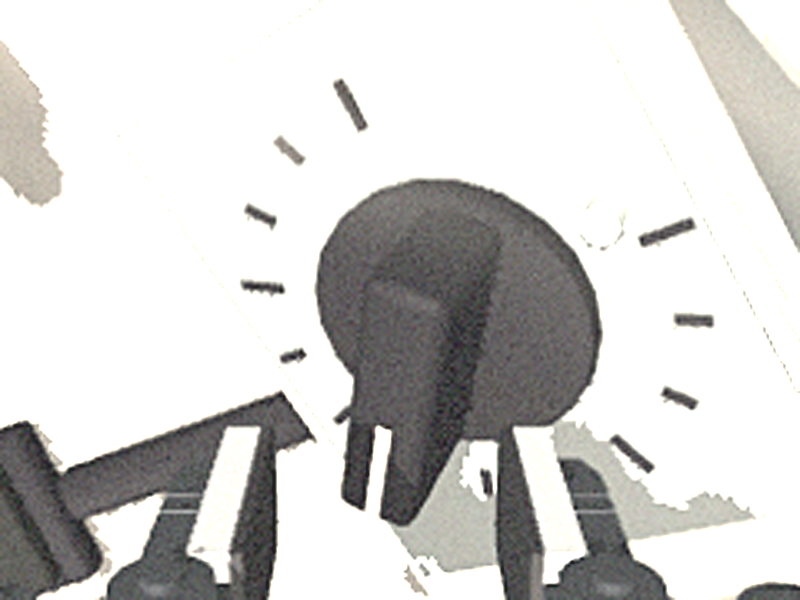

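Run:
```python
from h import *
c=camera_model('wrist'); k=lambda u,v:np.array([160+u*.3,125+v*.3])
def f(q):
    P=lambda X:proj(c,tw(q,X))[0]
    return np.r_[P(A+.008*N)-k(459,310),P(A+.045*U+.006*N)-k(603,228),P(knob(q[3],.031,.044))-k(374,512),P(knob(q[3],-.031,.044))-k(407,290)]
o=least_squares(f,[.6637,-.0456,-.0448,2.2]);print(o.x,np.round(f(o.x),1));print(tw(o.x,knob(0,0,.034)))
b=tw(o.x,[knob(o.x[3],.03,.034),knob(o.x[3],-.03,.034)]);d=b[0]-b[1];az=np.degrees(np.arctan2(d[1],d[0]));print('bar az',az,'jaw',az+90)
x=tw(o.x,knob(0,0,.034))[0]; go([x[0]+.002,x[1],.11],az+90)
```

```text
[ 0.66848556 -0.03754678  0.07118855  2.40694724] [-3.5  0.2  2.5 -0.9  0.7 -0.5  0.1  1.1]
[[ 0.58274125 -0.04366112  0.11702022]]
bar az -130.26781857638687 jaw -40.26781857638687
t 2.77 pos [ 0.5814 -0.0346  0.172 ] az -34.5 tilt 0.33 F [-0.1  0.5  0.2] T [ 0.   -0.02  0.02] open 0.0338 q [-0.27  0.22  1.64  0.    1.27  0.33]
shift [0.0077 0.0059 0.062 ] turn 5.8
```

Call:
step_arm(targets=[[0.006, 0.0056, 0.01, 5, 0.6], [0.006, 0.0056, 0.025, 5, 0.6], [0.006, 0.0056, 0.04, 5, 0.6], [0.006, 0.0056, 0.052, 5, 0.6], [0.006, 0.0056, 0.06, 5, 0.6]])

```text
clock: 3.18
ee_pos: [0.5843, -0.0429, 0.1132]
tool_rot: [-2.953, 1.06, -0.01]
force: [0.2, 0.2, 0.3]
opening: 0.0341
```

Run:
```python
from h import *
go([.583,-.0425,.112],-40)
for n in('side','wrist'):
    f=grab_frame(n); cv2.imwrite(f'pics/{n}3.png',f[...,::-1])
a=cv2.resize(cv2.imread('pics/side3.png')[120:270,200:380],(480,400)); b=cv2.imread('pics/wrist3.png')[120:320,190:350]
cv2.imwrite('pics/c3.png',np.hstack([a,cv2.convertScaleAbs(cv2.resize(b,(320,400)),alpha=1.6,beta=20)]))
```

```text
t 3.18 pos [ 0.5843 -0.0429  0.1132] az -39.5 tilt 0.44 F [0.2 0.2 0.3] T [-0.02 -0.04 -0.04] open 0.0341 q [-0.28  0.3   1.68  0.    1.16  0.41]
shift [-0.0013  0.0006  0.0012] turn 0.5
```

View pics/c3.png

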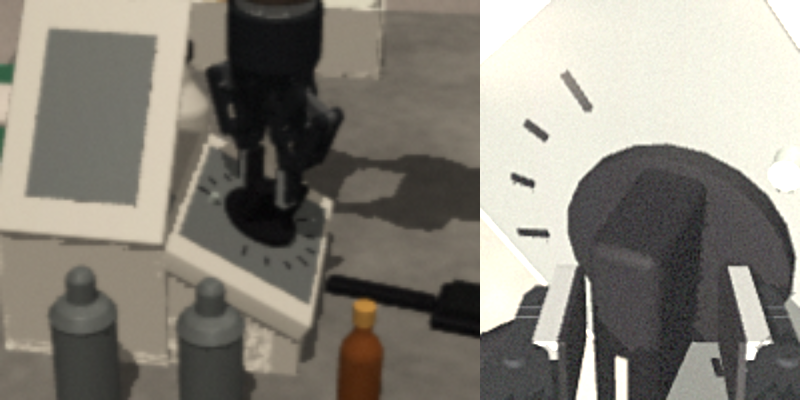

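The bar sits between the fingers with no contact force. Now turning counter-clockwise (a negative turn about tool z).

Call:
step_arm(targets=[[-0.001, 0, 0.001, -7, 0.65], [-0.001, 0, 0.001, -14, 0.65], [-0.001, 0, 0.001, -21, 0.65], [-0.001, 0, 0.001, -28, 0.65], [-0.001, 0, 0.001, -35, 0.65]])

```text
clock: 3.7
ee_pos: [0.581, -0.0385, 0.1117]
tool_rot: [-3.13, 0.113, 0.0]
force: [-8.4, 10.7, 4.8]
opening: 0.0298
```

```bash
python3 -c "
from h import *
go([.583,-.0425,.112],30)"
```

```text
t 3.7 pos [ 0.581  -0.0385  0.1117] az -4.1 tilt 0.52 F [-8.4 10.7  4.8] T [ 1.69  1.56 -0.26] open 0.0298 q [-0.28  0.3   1.68  0.01  1.16 -0.21]
shift [ 0.0023  0.0039 -0.0004] turn -34.1
```

Call:
step_arm(targets=[[0, 0, 0, -7, 0.65], [0, 0, 0, -14, 0.65], [0, 0, 0, -21, 0.65], [0, 0, 0, -28, 0.65], [0, 0, 0, -35, 0.65]])

```text
clock: 4.12
ee_pos: [0.5769, -0.0367, 0.1121]
tool_rot: [-3.011, -0.842, 0.011]
force: [-19.5, 4.7, 11.7]
opening: 0.03
```

Run:
```python
from h import *
go([.583,-.0425,.112],60)
for n in('side','wrist'):
    f=grab_frame(n); cv2.imwrite(f'pics/{n}4.png',f[...,::-1])
a=cv2.resize(cv2.imread('pics/side4.png')[120:270,200:380],(480,400)); b=cv2.imread('pics/wrist4.png')[120:320,190:350]
cv2.imwrite('pics/c4.png',np.hstack([a,cv2.convertScaleAbs(cv2.resize(b,(320,400)),alpha=1.6,beta=20)]))
```

```text
t 4.12 pos [ 0.5769 -0.0367  0.1121] az 31.2 tilt 0.94 F [-19.5   4.7  11.7] T [ 0.57  3.18 -0.34] open 0.03 q [-0.28  0.29  1.69  0.01  1.18 -0.83]
shift [ 0.0022  0.0081 -0.    ] turn -28.8
```

View pics/c4.png

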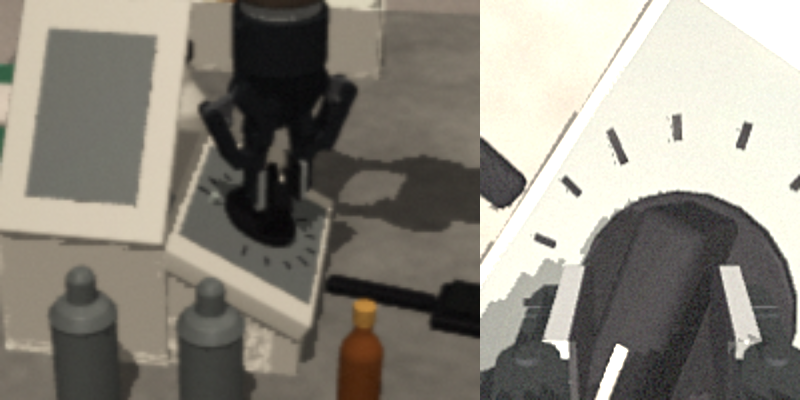

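The bar is following with some lag (white line at az≈35° relative to the jaws), but the up-slope finger presses a little. I'll back off slightly and carry on.

Call:
step_arm(targets=[[-0.0025, -0.0015, -0.004, -5, 0.65], [-0.0025, -0.0015, -0.004, -12, 0.65], [-0.0025, -0.0015, -0.004, -19, 0.65], [-0.0025, -0.0015, -0.004, -26, 0.65], [-0.0025, -0.0015, -0.004, -33, 0.65]])

```text
clock: 4.63
ee_pos: [0.5719, -0.038, 0.1177]
tool_rot: [-2.644, -1.666, 0.014]
force: [-15.4, -4.4, 10.2]
opening: 0.0297
```

```bash
python3 -c "
from h import *
go([.580,-.0425,.114],90)"
```

```text
t 4.63 pos [ 0.5719 -0.038   0.1177] az 64.4 tilt 1.1 F [-15.4  -4.4  10.2] T [-0.89  2.56 -0.29] open 0.0297 q [-0.28  0.28  1.69  0.01  1.19 -1.41]
shift [-0.0006  0.0094  0.0035] turn -25.6
```

Call:
step_arm(targets=[[-0.001, -0.003, -0.001, -6, 0.65], [-0.001, -0.003, -0.001, -13, 0.65], [-0.001, -0.003, -0.001, -20, 0.65], [-0.001, -0.003, -0.001, -26, 0.65], [-0.001, -0.003, -0.001, -26, 0.65]])

```text
clock: 5.05
ee_pos: [0.567, -0.0402, 0.1206]
tool_rot: [-2.195, -2.222, 0.018]
force: [-12.1, -8.5, 7.5]
opening: 0.0297
```

Run:
```python
from h import *
go([.580,-.0425,.114],90)
for n in('side','wrist'):
    f=grab_frame(n); cv2.imwrite(f'pics/{n}5.png',f[...,::-1])
a=cv2.resize(cv2.imread('pics/side5.png')[120:270,200:380],(480,400)); b=cv2.imread('pics/wrist5.png')[120:320,190:350]
cv2.imwrite('pics/c5.png',np.hstack([a,cv2.convertScaleAbs(cv2.resize(b,(320,400)),alpha=1.6,beta=20)]))
```

```text
t 5.05 pos [ 0.567  -0.0402  0.1206] az 90.7 tilt 1.25 F [-12.1  -8.5   7.5] T [-1.42  1.86 -0.25] open 0.0297 q [-0.28  0.27  1.7  -0.    1.2  -1.86]
shift [-0.0025  0.0131  0.0063] turn 0.7
```

View pics/c5.png

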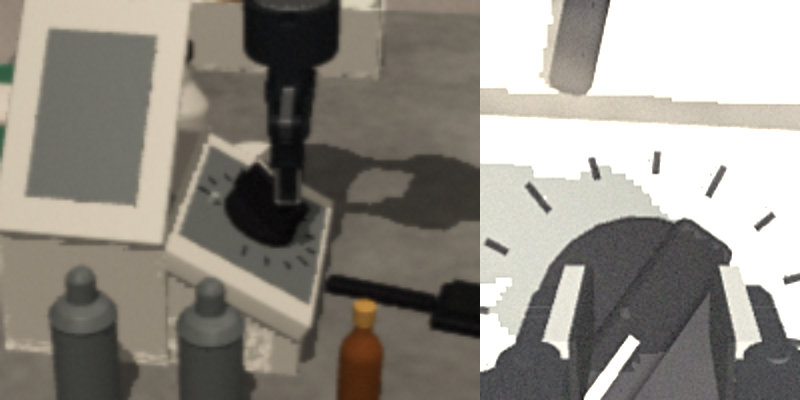

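The knob lags with its nose at about -38° az, and only the left finger pushes. At jaw az 90° the pads are parallel to the zero position, so I'll re-centre and close on the bar to align it.

Call:
step_arm(targets=[[-0.003, 0.003, 0.002, 0, 0.7], [-0.003, 0.006, 0.004, 0, 0.75], [-0.003, 0.009, 0.004, 0, 0.85], [-0.003, 0.009, 0.004, 0, 0.9], [-0.003, 0.009, 0.004, 0, 0.9]], newtons=40)

```text
clock: 5.57
ee_pos: [0.5733, -0.0434, 0.1204]
tool_rot: [-2.196, -2.214, 0.027]
force: [-23.1, 1.3, 25.0]
opening: 0.0168
```

```bash
python3 -c "
from h import *
go([.580,-.0425,.114],90)"
```

```text
t 5.57 pos [ 0.5733 -0.0434  0.1204] az 90.5 tilt 1.68 F [-23.1   1.3  25. ] T [-0.01  3.83 -0.25] open 0.0168 q [-0.28  0.29  1.67 -0.    1.21 -1.86]
shift [0.0008 0.0069 0.0062] turn 0.5
```

Opening is 16.8 mm, so the pads are flush on the 18 mm bar. I'll lift a little and turn on into the stop.

Call:
step_arm(targets=[[0, -0.001, -0.004, 0, 0.9], [0, -0.001, -0.004, -3, 0.9], [0, -0.001, -0.004, -6, 0.9], [0, -0.001, -0.004, -6, 0.9]])

```text
clock: 5.9
ee_pos: [0.5707, -0.0437, 0.1238]
tool_rot: [-2.073, -2.323, 0.03]
force: [-5.4, -2.6, -4.4]
opening: 0.0154
```

Run:
```python
from h import *
go([.580,-.0425,.118],90)
f=grab_frame('wrist'); cv2.imwrite('pics/wrist6.png',f[...,::-1])
cv2.imwrite('pics/c6.png',cv2.convertScaleAbs(cv2.resize(f[100:340,160:400,::-1],(600,600)),alpha=1.5,beta=20))
```

```text
t 5.9 pos [ 0.5707 -0.0437  0.1238] az 96.5 tilt 1.93 F [-5.4 -2.6 -4.4] T [-0.34  0.8  -0.23] open 0.0154 q [-0.28  0.28  1.67 -0.01  1.22 -1.97]
shift [0.0001 0.0096 0.0055] turn 6.5
```

View pics/c6.png

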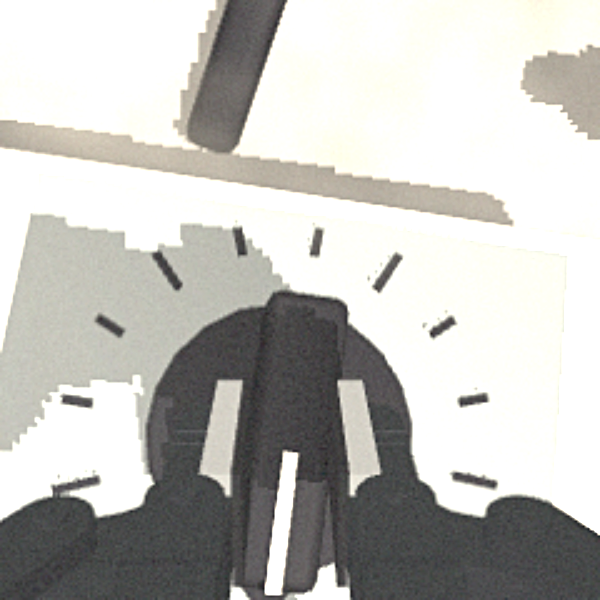

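Call:
step_arm(targets=[[0, 0, 0, -4, 0.9], [0, 0, 0, -8, 0.9], [0, 0, 0, -8, 0.9]])

```text
clock: 6.2
ee_pos: [0.5699, -0.0449, 0.124]
tool_rot: [-1.906, -2.46, 0.031]
force: [-2.6, -5.2, -3.0]
opening: 0.0154
```

Run:
```python
from h import *
go([.580,-.0425,.118],90)
f=grab_frame('wrist'); cv2.imwrite('pics/wrist7.png',f[...,::-1])
# warmer-fixed marks vs white line: bright-line fit in the bar region
g=f.astype(float).mean(2)[270:345,230:310]; 
m=((f.astype(int).min(2)>150)[270:345,240:300]).astype(np.uint8)
n,l,st,ce=cv2.connectedComponentsWithStats(m)
for i in range(1,n):
    if st[i,4]>40:
        ys,xs=np.where(l==i); v=cv2.fitLine(np.c_[xs,ys].astype(np.float32),cv2.DIST_L2,0,.01,.01).ravel(); print(st[i],np.round(ce[i]+[240,270],1),'deg',np.degrees(np.arctan2(v[0],v[1])))
```

```text
t 6.2 pos [ 0.5699 -0.0449  0.124 ] az 104.4 tilt 2.05 F [-2.6 -5.2 -3. ] T [-0.55  0.7  -0.46] open 0.0154 q [-0.29  0.28  1.68 -0.01  1.22 -2.11]
shift [-0.0003  0.0106  0.0057] turn 14.4
[ 20  12  19  57 342] [269.2 310.7] deg 165.78992
[ 27  55  33  20 373] [285.7 337.5] deg 103.459305
```

The bar stayed put while the jaws turned 8° further (line -6.7° → -14.2° in the picture) and the torque doubled, so it is on the stop. I'll open and lift.

Call:
step_arm(targets=[[0, 0, 0, 4, 0.7], [0, 0, 0, 8, 0.6], [0, 0, 0, 10, 0.5], [0, 0, -0.02, 10, 0.5], [0, 0, -0.06, 10, 0.5]])

```text
clock: 6.67
ee_pos: [0.5693, -0.0441, 0.1808]
tool_rot: [-2.113, -2.276, 0.041]
force: [-0.1, -0.2, -0.2]
opening: 0.0429
```

Call:
step_arm(targets=[[0, -0.015, -0.04, 0, 0.8], [0, -0.03, -0.08, 0, 1], [0, -0.045, -0.115, 0, 1], [0, -0.045, -0.115, 0, 1], [0, -0.045, -0.115, 0, 1]])

```text
clock: 7.08
ee_pos: [0.5312, -0.0486, 0.3029]
tool_rot: [-2.121, -2.282, 0.034]
force: [-0.2, 0.1, 0.2]
opening: -0.0001
```

Run:
```python
from h import *
go([.722,-.083,.33],90)
f=grab_frame('wrist'); cv2.imwrite('pics/w8.png',f[...,::-1]); c=camera_model('wrist')
cd=camera_model('side'); g=grab_frame('side'); cv2.imwrite('pics/s8.png',g[...,::-1])
# line direction
r=regions_of('wrist','timer_grip')[0]; print(r['confidence'],r['location'])
m=cv2.dilate(r['region'].astype(np.uint8),np.ones((9,9)))
a=cv2.resize(f[...,::-1],(560,420)); b=cv2.resize(g[120:270,220:340,::-1],(240,300))
cv2.imwrite('pics/c8.png',np.hstack([a,np.vstack([b,np.zeros((120,240,3),np.uint8)])]))
```

```text
t 7.08 pos [ 0.5312 -0.0486  0.3029] az 94.2 tilt 1.95 F [-0.2  0.1  0.2] T [-0.04  0.02 -0.01] open -0.0001 q [-0.31  0.04  1.59 -0.01  1.55 -1.96]
shift [-0.0481  0.1868 -0.0336] turn 4.2
0.64 [275.3, 233.5]
```

View pics/c8.png

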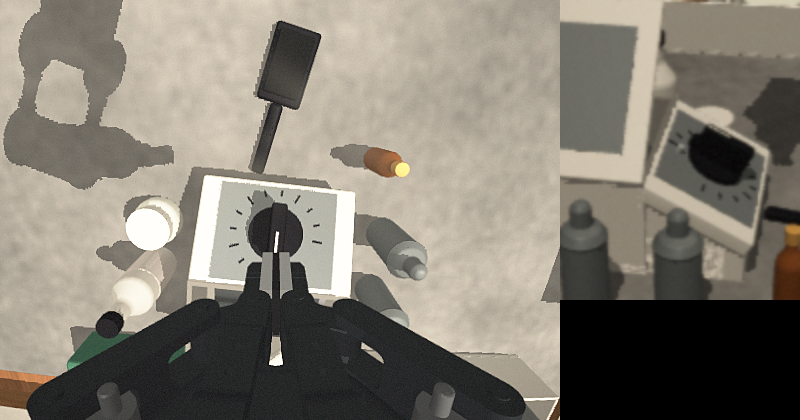

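The knob now lies along the warmer's axis at zero, at (277,230), parallel to the warmer's sides. The bystanders look untouched. Next is the lid, with the fingers shut.

```bash
python3 -c "
from h import *
go([.726,-.05,.30],90)"
```

```text
t 7.23 pos [ 0.5293 -0.0478  0.2971] az 94.2 tilt 2.56 F [0.3 0.6 0. ] T [0.05 0.02 0.01] open -0.0001 q [-0.31  0.04  1.59 -0.01  1.55 -1.96]
shift [-0.0167  0.1957 -0.0116] turn 4.2
```

Call:
step_arm(targets=[[-0.0034, 0.039, -0.012, 0, 1], [-0.0067, 0.078, -0.012, 0, 1], [-0.01, 0.117, -0.012, 0, 1], [-0.0134, 0.156, -0.012, 0, 1], [-0.0167, 0.196, -0.012, 0, 1]])

```text
clock: 7.65
ee_pos: [0.7274, -0.0497, 0.2979]
tool_rot: [-2.111, -2.273, 0.043]
force: [0.5, -0.8, 0.7]
opening: 0.0001
```

```bash
python3 -c "
from h import *
go([.726,-.055,.25],90);go([.726,-.085,.17])"
```

```text
t 7.65 pos [ 0.7274 -0.0497  0.2979] az 94.2 tilt 2.74 F [ 0.5 -0.8  0.7] T [-0.03 -0.01 -0.02] open 0.0001 q [-0.23  0.58  0.93 -0.01  1.68 -1.88]
shift [-0.0056  0.0004  0.0479] turn 4.2
t 7.65 pos [ 0.7274 -0.0497  0.2979] az 94.2 tilt 2.74 F [ 0.5 -0.8  0.7] T [-0.03 -0.01 -0.02] open 0.0001 q [-0.23  0.58  0.93 -0.01  1.68 -1.88]
shift [-0.0363  0.002   0.1276] turn None
```

Call:
step_arm(targets=[[-0.003, 0, 0.025, 0, 1], [-0.006, 0, 0.045, 0, 1], [-0.012, 0.001, 0.06, 0, 1], [-0.018, 0.001, 0.08, 0, 1], [-0.024, 0.001, 0.095, 0, 1]])

```text
clock: 8.07
ee_pos: [0.725, -0.0727, 0.1989]
tool_rot: [-2.109, -2.271, 0.046]
force: [0.3, -0.0, 1.6]
opening: -0.0
```

```bash
python3 -c "
from h import *
go([.726,-.1,.14]);go([.726,-.1,.118])
g=grab_frame('side'); cv2.imwrite('pics/s9.png',g[...,::-1])"
```

```text
t 8.07 pos [ 0.725  -0.0727  0.1989] az 94.2 tilt 2.97 F [ 0.3 -0.   1.6] T [-0.04 -0.02 -0.02] open -0.0 q [-0.26  0.62  1.07 -0.01  1.51 -1.91]
shift [-0.0279  0.0019  0.0586] turn None
t 8.07 pos [ 0.725  -0.0727  0.1989] az 94.2 tilt 2.97 F [ 0.3 -0.   1.6] T [-0.04 -0.02 -0.02] open -0.0 q [-0.26  0.62  1.07 -0.01  1.51 -1.91]
shift [-0.0281  0.003   0.0806] turn None
```

Call:
step_arm(targets=[[-0.006, 0, 0.015, 0, 1], [-0.012, 0.001, 0.03, 0, 1], [-0.018, 0.001, 0.045, 0, 1], [-0.024, 0.002, 0.058, 0, 1], [-0.028, 0.002, 0.064, 0, 1]])

```text
clock: 8.53
ee_pos: [0.7225, -0.1012, 0.1275]
tool_rot: [-2.105, -2.263, 0.053]
force: [0.3, 1.0, -0.1]
opening: -0.0
```

Call:
step_arm(targets=[[0, 0, 0.004, 0, 1], [0, 0, 0.008, 0, 1], [0, 0, 0.012, 0, 1], [0, 0, 0.013, 0, 1]])

```text
clock: 8.87
ee_pos: [0.723, -0.102, 0.1255]
tool_rot: [-2.107, -2.267, 0.053]
force: [-20.3, 4.3, 43.1]
opening: 0.0003
```

```bash
python3 -c "
from h import *
go([.726,-.1,.118])"
```

```text
t 8.87 pos [ 0.723  -0.102   0.1255] az 94.2 tilt 3.3 F [-20.3   4.3  43.1] T [0.75 3.78 0.02] open 0.0003 q [-0.3   0.68  1.12 -0.01  1.39 -1.94]
shift [0.0017 0.0036 0.0073] turn None
```

The push stopped hard at z = 0.1255, which is the shut lid's top (0.126). Retreating upward.

Call:
step_arm(targets=[[0, 0, -0.02, 0, 1], [0, 0, -0.06, 0, 1], [0, 0, -0.1, 0, 1], [0, 0, -0.14, 0, 1], [0, 0, -0.17, 0, 1]])

```text
clock: 9.28
ee_pos: [0.7335, -0.1034, 0.3002]
tool_rot: [-2.111, -2.27, 0.05]
force: [0.8, -0.2, 0.0]
opening: 0.0001
```

Call:
step_arm(targets=[[0, -0.04, 0, 0, 1], [0, -0.08, 0, 0, 1], [0, -0.12, 0, 0, 1], [0, -0.16, 0, 0, 1], [0, -0.2, 0, 0, 1]])

```text
clock: 9.7
ee_pos: [0.5325, -0.1181, 0.3108]
tool_rot: [-2.111, -2.271, 0.05]
force: [-0.3, -1.2, 0.7]
opening: -0.0
```

Call:
step_arm(targets=[[0, -0.04, 0, 0, 1], [0, -0.08, 0, 0, 1], [0, -0.12, 0, 0, 1], [0, -0.12, 0, 0, 1]])

```text
clock: 10.03
ee_pos: [0.408, -0.1264, 0.3171]
tool_rot: [-2.114, -2.269, 0.053]
force: [0.5, -0.3, -0.2]
opening: -0.0004
```

Run:
```python
from h import *
go([.5,-.1,.3])
a=grab_frame('scene').copy();b=grab_frame('side').copy()
p=[.666,-.0445,-.035]
for f,n in((a,'scene'),(b,'side')):
    c=camera_model(n)
    for P in [lidp(0,-.01,.204,.008),lidp(0,.13,.204,.008),lidp(0,.06,.212,.008),knob(0,.031,.044),knob(0,-.031,.044)]:
        cv2.circle(f,tuple(int(round(v)) for v in proj(c,tw(p,P))[0]),2,(255,0,0),1)
cv2.imwrite('pics/f.png',np.hstack([cv2.resize(a[110:320,120:370],(400,336)),cv2.resize(b[105:295,180:420],(400,336))])[...,::-1])
H={'roller_a':.139,'lotion':.17,'cream_jar':.055,'foundation':.105,'paddle_brush':.023}
for n in H:
    for r in regions_of('scene',n)[:2]: print(n,round(r['confidence'],2),np.round(r['location'],1))
```

```text
t 10.03 pos [ 0.408  -0.1264  0.3171] az 94.0 tilt 3.04 F [ 0.5 -0.3 -0.2] T [ 0.06 -0.04 -0.02] open -0.0004 q [-0.57 -0.24  1.82 -0.03  1.61 -2.21]
shift [0.0197 0.0944 0.0123] turn None
roller_a 0.86 [334.5 210.8]
roller_a 0.64 [339.2 259. ]
lotion 0.82 [151.9 252. ]
cream_jar 0.85 [164.  228.4]
cream_jar 0.51 [240.1 259.8]
foundation 0.84 [310.7 171.4]
foundation 0.57 [244.3 194.3]
paddle_brush 0.79 [247.7 147.6]
paddle_brush 0.3 [165.1 225.9]
```

The viewer limit is reached, so I'll check the knob angle and lid numerically.

Run:
```python
from h import *
f=grab_frame('wrist'); grab_frame('scene'); 
for cam in('scene',):
    c=camera_model(cam); g=grab_frame(cam); p=[.666,-.0445,-.04]
    e=proj(c,tw(p,[knob(0,.0,.044),knob(0,.031,.044)])); print('pred line',np.round(e,1).tolist())
    r=regions_of(cam,'timer_grip')[0]; print('knob',round(r['confidence'],2),np.round(r['location'],1))
    u,v=np.round(e.mean(0)).astype(int); m=g.astype(int).min(2)[v-22:v+23,u-14:u+15]
    print('crop origin',u-14,v-22); print('\n'.join(''.join('#' if x<55 else '+' if x<90 else '.' for x in row) for row in m))
    for q in regions_of(cam,'lid_edge')[:1]:
        ct=max(cv2.findContours(q['region'].astype(np.uint8),0,2)[0],key=cv2.contourArea); print('lid',round(q['confidence'],2),np.round(cv2.boxPoints(cv2.minAreaRect(ct)),1).tolist())
    for l in(0,.1,.2): print(l,np.round(proj(c,tw(p,[lidp(l,-.01,.204,.008),lidp(l,.13,.204,.008),lidp(l,-.01,0,.008),lidp(l,.13,0,.008)])),1).tolist())
```

```text
pred line [[246.4, 182.5], [245.5, 191.2]]Traceback (most recent call last):
  File "<stdin>", line 6, in <module>
IndexError: list index out of range
```

Run:
```python
from h import *
c=camera_model('scene'); g=grab_frame('scene'); p=[.666,-.0445,-.04]
m=g.astype(int).min(2)[165:215,225:270]
print('\n'.join(str(165+i)+' '+''.join('#' if x<45 else '+' if x<75 else '-' if x<110 else '.' for x in row) for i,row in enumerate(m)))
for q in regions_of('scene','lid_edge')[:1]:
    ct=max(cv2.findContours(q['region'].astype(np.uint8),0,2)[0],key=cv2.contourArea); print('lid',round(q['confidence'],2),np.round(cv2.boxPoints(cv2.minAreaRect(ct)),1).tolist())
for l in(0,.1): print(l,np.round(proj(c,tw(p,[lidp(l,-.01,.204,.008),lidp(l,.13,.204,.008),lidp(l,-.01,0,.008),lidp(l,.13,0,.008)])),1).tolist())
for t in(0,.1): print(t,np.round(proj(c,tw(p,[knob(t,-.031,.044),knob(t,.031,.044),knob(t,.039,.018)])),1).tolist())
print(np.round(proj(c,tw(p,[A+.034*U+.01*N,A-.034*U+.01*N,[-.13,-.1,.055],[-.13,.1,.055]])),1).tolist())
```

```text
165 ...........-++######+-.......................
166 ...........-++######+-.......................
167 ...........-+######++-.......................
168 ..........--+######+--.......................
169 ..........-++######+--.......................
170 ..........-+#######+-........................
171 .........--+######+--........................
172 .........--+#+####+-.........................
173 .........-++######+--........................
174 .........-+#######++------...................
175 .........-+#########+++++--..................
176 ........--+#############++-..................
177 ........-+###############+-..................
178 ........-++##############+-..................
179 .......--+###############+-..................
180 .......-++###############+-..................
181 .......-++########++-+###+-..................
182 ......--+#########+..-+##+-..................
183 ......--+++++++##+-..-+##+-..................
184 .......---+---++#+-..-+##+-..................
185 ........-------+#+-..-###+-..................
186 ......---------+#+-..-###+--.....-----...-...

[... 1078 characters left out ...]
+++++++----....-.....
209 -....-..-----++++##++++-----------.....--....
210 ---....-.-.------------.....-----.......-....
211 ----.....-.....--------..........-....-......
212 ----.-...-...-..-...----..........-.......-..
213 --.-..-----.......------...........-.........
214 .......-----..--...-----......-.....---.-....
lid 0.97 [[175.0, 220.0], [302.0, 220.0], [302.0, 299.0], [175.0, 299.0]]
0 [[186.5, 222.3], [179.4, 299.8], [302.3, 220.5], [305.8, 298.0]]
0.1 [[185.3, 217.0], [177.8, 296.0], [302.7, 220.5], [306.3, 298.0]]
0 [[247.3, 174.4], [245.5, 191.2], [246.0, 205.8]]
0.1 [[248.9, 174.4], [243.8, 191.2], [243.9, 205.8]]
[[246.4, 208.0], [248.2, 188.9], [200.3, 185.4], [298.4, 183.8]]
```

```bash
python3 -c "
from plant import *
print(job_done())"
```

```text
the job is handed in; nothing more can be done
None
```

I turned the timer knob back to its zero stop, then pushed the lid shut with closed fingers. I pulled the arm clear and handed the job in at about 10 s on the clock. No verdict is reported on hand-in.

- **Timer:** I straddled the bar with the fingers and turned it counter-clockwise, closing on it for the last part. When I turned the jaws 8° further, the bar stayed put and the torque doubled (0.23 to 0.46 N m), so it was on the stop. In the last scene picture the white line's slope matches 0 rad rather than 0.1 rad. The knob detector found nothing in that picture, so I read the line from the pixels myself.
- **Lid:** The push stopped hard at z = 0.1255 m with 43 N upward on the fingertips, and a shut lid's top is at 0.126 m. The lid's region in the last picture fits the projected shut lid.
- **Bystanders:** All six were detected again within about 4 px of where they started.
- **Robot:** The force reading was close to zero after I pulled clear.

**Disagreements:**
- The warmer pose from the wrist camera differed from the scene and side cameras by about 5 mm, so the first part of the turn was off-centre and pressed on the fingers with up to about 34 N.
- The final pictures were checked only by numbers, because the 12-picture viewing limit was used up.

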